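# Thread the axle through the tube rotator

### The arm

A 6-joint arm with a two-finger parallel gripper is mounted at the origin on a cart in front of the work surface, level with it; the furniture and walls round the work are solid. World frame = base frame: x ahead of the robot, y to its left, z up, the work surface at z = 0. Lengths are in mm, angles in degrees, forces in N, time in s.
With the tool pointing down it reaches from about 300 to 850 mm from the base axis. Payload 4.2 kg.
Tool frame: the origin (TCP) lies between the finger pads; the fingertips stand 11 mm ahead of it and the grasp point (between the pads) lies 8 mm behind it (env.tips_ahead is the distance from the TCP to the fingertips, in mm); z points along the fingers, y is the line along which they close (so a half turn about z gives the same grasp; the last joint's range is limited). The gripper opens to 91 mm and grips with 3 to 60 N. Pads are 32 mm wide; open, the fingers measure 118 mm over their backs; the gripper's body (76 mm by 178 mm) begins 60 mm behind the grasp point.
Start: joints at [-67.494, 18.312, 89.639, -0, 72.044, -1.146], TCP at [230.68, -526.715, 224.976] pointing down, gripper open.
Joint ranges: [-177.97, 177.97], [-48.28, 115.42], [12.27, 149.76], [-77.06, 257.06], [2.81, 150.46], [-146.56, 146.56]. Speed limits (degrees/s): [147.25, 147.25, 180, 180, 180, 180].

### API

Orientations are given as [roll, pitch, yaw] about the fixed x, y, z axes, in that order (R = Rz(yaw) Ry(pitch) Rx(roll)).
In Python, from workcell import env, cams gives the robot as it stands.
- The arm moves only by the tool step_arm, never from a script. Its arguments are lists of equal length, an entry for each row: "linear": the shift along the tool's x, y, z in units of 30 cm (1.0 is 30 cm), a list of three; "turn": the turn about the tool's z in units of 360 degrees (1.0 is 360 degrees). In form: {"linear": [[tx, ty, tz], ...], "turn": [turn, ...]}. A call has 1 to 20 rows; each row is the pose to reach, as a shift and turn from the pose commanded when the call began, along the tool's axes at that moment, turning the shorter way round; what a row does not reach only later rows make up. A row lasts 1/8 s, in which the tool goes at most 62.5 mm and 10.7 degrees, less where a joint would pass 70% of its speed; a pose out of reach is approached as far as the arm can. A call with a number of a shift or a turn outside -1 to 1 is refused whole. A call with a gripper value outside its range is refused whole. "fingers" is the closure, from -1 (fully open) to 1 (shut), so that 0 is half open, set as the call begins (left out, the last holds). The fingers move at their own pace and stop on an object; "force" is the grip in N (left out, the last holds). Time passes only in rows, so rows that repeat a pose let the fingers close. It gives the time, the measured TCP pose, the force, the opening and the grip force at its end, in the units of the state.
- env.state(): the state, without advancing time (a new reading comes with each control period).
- cams.grab_frame(name): name is "scene" or "top" or "wrist"; returns a dict with "color" (400x640x3 uint8, blue, green, red), "fx", "fy", "cx", "cy" (pixels), "extrinsics" (4x4, takes a point from camera to world coordinates); the wrist camera has in their place "tool_from_camera" (4x4, takes a point from camera to tool coordinates, whose origin is the TCP and whose axes are the flange's). Camera axes: x right, y down, z forward; pixel columns grow to the right and rows downward; lengths in mm; the calibration is good to about 2 mm. A picture is of the moment at which its call begins: read the wrist's pose just before it. There is no depth.
- env.job_done(): hands the job in; it is judged then, once.
The state is a dict: "time_s": time; "qpos": joint angles; "qvel": joint speeds; "effort": joint torques, N m; "ee_pos": TCP position; "ee_rot": TCP orientation; "force": force on the tool from outside, world axes, zero at the start; "torque": the same for the moment, N m; "gripper_width": finger opening in mm; "gripper_force": force on a finger pad.
Only numpy, scipy, OpenCV 4.12 (cv2) and the standard library are available. Lean on these libraries where they do the work, as an engineer would, in place of code of your own. Each camera call takes 0.05 s, during which the arm holds its last target. There are 200 camera calls.

### The job

Take the steel axle by its black square handle from its rest and thread it, nose first, through the near bearing, the white rotor and the far bearing of the blue rotator stand, fully home until its brass collar sits against the near bearing, then let go. The bearing bridge has been clamped somewhere off the zero line of its base, so find the hole by feel and work gently: never press the axle hard against the stand. Leave the other things on the bench where they are.

Things in the scene. Friction and masses are not known exactly. Their poses are not given: they have to be found in the camera images.
- stand: Tube rotator stand, fixed: grey base plate 150 (x) x 120 mm (y = -41 to +79), 10 high, origin on its underside on the zero line; +x is the direction in which the axle is pushed in. On it a bridge with two upright blue bearing blocks, each 74 wide (y), 16 thick (x), tops at z = 120 mm, filling x = -54 to -38 (near) and +38 to +54 mm (far). A white rotor, 60 mm across, turns freely between them.
- zero (a point): Point of the stand in the plane of the near block's flat front face (x = -54), on the zero line (y = 0), at hole height (z = 100 mm); NOT the hole. The whole bridge (blocks and rotor together) is clamped with its hole axis anywhere from 4 to 34 mm to the +y side of the zero line, different each time and not measured; it does not give when pushed. Axes as the stand.
- far_zero (a point): Point of the stand in the plane of the far block's outer face (x = +54), y = 0, z = 100 mm. Both blocks have a 14 mm through hole along x, axis at z = 100 mm, 1 mm chamfer, brass rim; the rotor (x = -30 to +30 mm) has a 17 mm bore on the same axis. The holes are off the zero line by the same unknown amount. The stand bears at most 30 N from the axle.
- axle: Loose axle, about 100 g: steel shaft 12 mm in diameter and 120 mm long, the last 3 mm tapered to a 10 mm flat nose. Origin on the axis at the front face of its brass collar (24 mm across, x = -8 to 0); +x along the shaft to the nose. Black square handle 14 x 14 mm, x = -46 to -8 mm. Fully home, the collar face lies on the near block's front face and the nose stands 12 mm out of the far block.
- nose (a point): Centre of the axle's nose end, axle x = +120 mm.
- grip (a point): Centre of the square handle, axle x = -27 mm, where to grip it.
- rest: Fixed black rest with two open V posts that carry the axle with its axis level, 50 mm above the bench, handle overhanging one end. Base 100 (x) x 44 (y) x 8 mm, origin at the centre of its underside; +x along the axle towards its nose. Lift the axle straight up out of it. The tall incubator stands right behind the stand, the microscope at the left: approach low work from the front.
- cup: Sample cup with red lid, 66 x 66 x 66 mm, bystander, origin at the centre of its underside.
- pack: Small white slide carton, 32 x 82 x 54 mm, bystander, origin at the centre of its underside.
- oil: Small brown bottle with black cap, 31 x 32 x 73 mm, bystander, origin at the centre of its underside.
- timer: White bench timer, 66 x 44 x 59 mm, bystander, origin at the centre of its underside.

How it is judged (in metres and radians):
On the way, in this order (a step that is already met when the one before it is completed fails the run):
1. the nose is through the near bearing (more than 20 mm past its front face, at hole height) (x of nose in the frame of stand above -0.034 m and z of nose in the frame of stand between 0.094 and 0.106 m and angle between the x axis of axle and the x axis of stand, either way round below 0.2 rad and y of nose in the frame of stand between -0.002 and 0.04 m), for 0.1 s.
2. the nose is through the far bearing (x of nose in the frame of stand above 0.055 m), for 0.1 s.
At the end, for the whole second after the job is handed in: The axle lies at rest, released, through both bearings (its axis within 3 mm of hole height and 0.04 rad of the stand's axis) with its collar face within 2.5 mm of the near bearing's front face (x of axle in the frame of stand between -0.0565 and -0.05 m and z of axle in the frame of stand between 0.097 and 0.103 m and z of nose in the frame of stand between 0.097 and 0.103 m and y of nose in the frame of stand between -0.002 and 0.04 m and angle between the x axis of axle and the x axis of stand, either way round below 0.04 rad and linear speed of axle below 0.01 m/s); the robot touches nothing.
It fails at once if the axle pressed on the stand with more than 30 N (contact force between axle and stand above 30 N).
It fails at once if a bystander moved more than 20 mm (distance of any of cup, pack, oil, timer from where it was at the start of the episode above 0.02 m).
It also fails if it takes over 67 s, if anything falls off the work surface, if the arm or the gripper's body presses on something with over 40 N, if the wrist force passes 120 N, or if a joint passes its speed limit or range.

## Working session

There is one attempt and no reset: what is moved stays moved. The work goes in short steps, Python scripts to look and compute and a tool call to move; the robot and the scene stay as the last step left them, time stands still between calls to the robot, and variables do not carry over. Pictures are saved under pics/ and viewed, at most 10 in all, crops included, and the job is handed in when it is done.

Besides the shell and the picture viewer there is one more tool, called as name([rows], argument=value, ...), one row to a line, values as JSON. step_arm: Moves the arm, as the interface text tells. Its arguments: {"type":"object","properties":{"linear":{"type":"array"},"turn":{"type":"array"},"fingers":{"type":"number"},"force":{"type":"number"}},"required":["linear","turn"]}

```bash
ls; mkdir -p pics; python3 - <<'E'
from workcell import env,cams
import cv2,numpy as np
print(env.state())
for n in("scene","top"):
    f=cams.grab_frame(n);cv2.imwrite(f"pics/{n}0.png",f["color"]);print(n,f["fx"],f["fy"],f["cx"],f["cy"],np.round(f["extrinsics"],4).tolist())
print(cams.grab_frame("wrist")["tool_from_camera"])
E
```

```text
pics
{'time_s': 0.0, 'qpos': array([-6.74970498e+01,  1.83505233e+01,  8.97091725e+01, -1.36728859e-03,
        7.20438919e+01, -1.14563359e+00]), 'qvel': array([-0.07728572, -0.04070392,  0.01419327,  0.10916019, -0.03238963,
        0.12446429]), 'effort': array([ 1.98044792e-03, -4.12450254e+01, -2.31979430e+01,  7.30097503e-02,
        4.59844933e-02, -1.35648756e-04]), 'ee_pos': array([ 230.4479513 , -526.24159827,  224.11273566]), 'ee_rot': array([-1.79896407e+02, -7.71438854e-04,  2.36490058e+01]), 'force': array([ 0.90174125, -0.58473901, -0.27655713]), 'torque': array([-0.0128123 ,  0.06338573,  0.05762719]), 'gripper_force': 0.0, 'gripper_width': 90.96664314181335}
scene 377.8564767723286 377.8564767723286 317.00166833843457 201.1962273180271 [[0.872, -0.3257, 0.3654, 227.5096], [-0.4895, -0.5839, 0.6477, -367.3292], [0.0024, -0.7436, -0.6686, 670.3962], [0.0, 0.0, 0.0, 1.0]]
top 425.3925616671542 425.3925616671542 332.6262793466949 193.57219744037704 [[-0.0023, -0.9849, 0.1734, 408.3568], [-0.999, -0.0055, -0.0448, 203.0938], [0.0451, -0.1733, -0.9838, 943.4579], [0.0, 0.0, 0.0, 1.0]]
[[-3.51637310e-05 -9.67875978e-01 -2.51428100e-01  7.11396331e+01]
 [ 9.99999828e-01 -1.81213135e-04  5.57726507e-04  5.58240792e-01]
 [-5.85372162e-04 -2.51428037e-01  9.67875818e-01 -1.60357548e+02]
 [ 0.00000000e+00  0.00000000e+00  0.00000000e+00  1.00000000e+00]]
```

View pics/scene0.png

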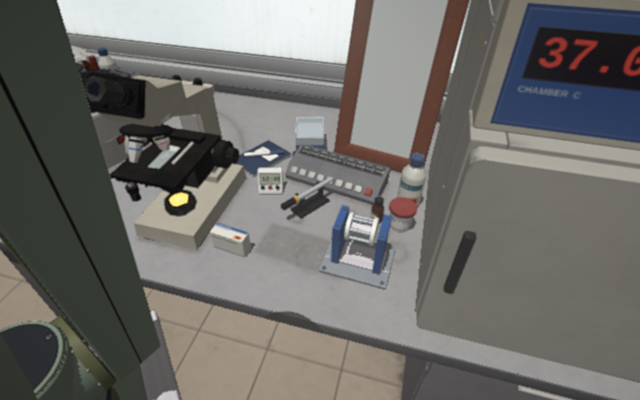

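View pics/top0.png

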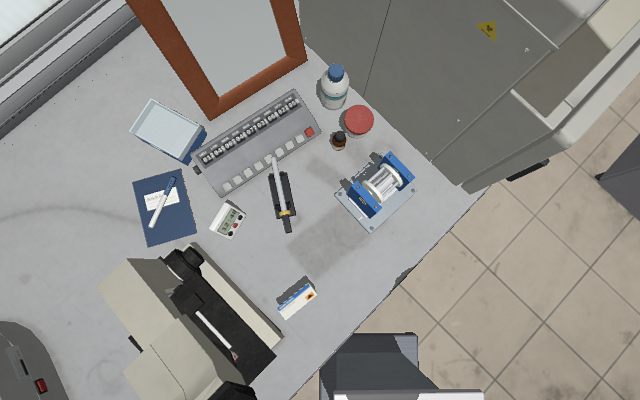

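The scene view shows the stand at about (360,250) and the rest with the axle at about (305,200). In the top view the stand is at (375,190) and the axle runs from its handle at (289,225) to its nose at (272,160). I'll zoom in.

```bash
python3 - <<'E'
import cv2,numpy as np
a=cv2.imread("pics/top0.png")
c=a[135:240,325:430];d=a[140:245,235:325]
cv2.imwrite("pics/c1.png",np.hstack([cv2.resize(c,(420,420),interpolation=2),cv2.resize(d,(360,420),interpolation=2)]))
b=cv2.imread("pics/scene0.png")
cv2.imwrite("pics/c2.png",cv2.resize(b[165:295,270:430],None,fx=4.5,fy=4.5,interpolation=2))
E
```

```text
(no output)
```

View pics/c1.png

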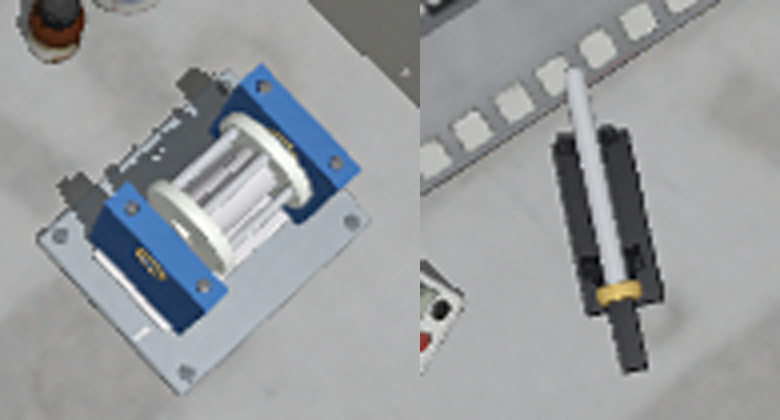

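View pics/c2.png

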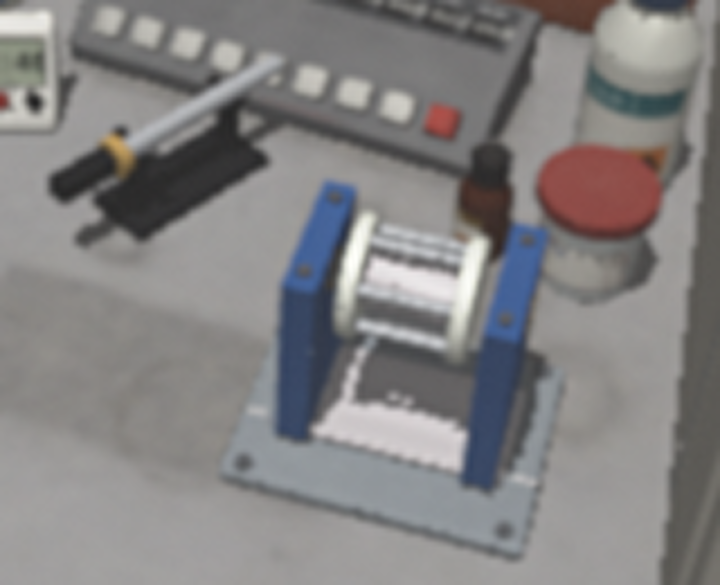

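```bash
cat > fit.py <<'E'
import numpy as np
from scipy.optimize import least_squares
from workcell import env,cams
F={n:cams.grab_frame(n) for n in("scene","top")}
def proj(n,P):
    f=F[n];E=np.linalg.inv(f["extrinsics"]);p=E[:3,:3]@P+E[:3,3]
    return np.array([f["fx"]*p[0]/p[2]+f["cx"],f["fy"]*p[1]/p[2]+f["cy"]])
T=lambda u,v:np.array([325+(u+.5)/4-.5,135+(v+.5)/4-.5])
D=lambda u,v:np.array([235+(u-420+.5)/4-.5,140+(v+.5)/4-.5])
S=lambda u,v:np.array([270+(u+.5)/4.5-.5,165+(v+.5)/4.5-.5])
def place(p,x,y,z):
    c,s=np.cos(p[2]),np.sin(p[2]);return np.array([p[0]+c*x-s*y,p[1]+s*x+c*y,z])
# o = weight of offset
st=[("top",T(40,237),-75,79,10,0),("top",T(185,392),-75,-41,10,0),("top",T(370,220),75,-41,10,0),
("top",T(168,247),-46,0,120,1),("top",T(299.5,124.5),46,0,120,1),
("scene",S(222,478),-75,-41,10,0),("scene",S(522,557),75,-41,10,0),("scene",S(563,375),75,79,10,0),
("scene",S(319.5,233.5),-46,0,120,1),("scene",S(516,279),46,0,120,1)]
ax=[("top",D(572,68),120,0,50,0),("top",D(618,292),-4,0,50,0),("top",D(635,372),-46,0,50,0),
("scene",S(282,62),120,0,50,0),("scene",S(120,155),-4,0,50,0),("scene",S(55,188),-46,0,50,0)]
def run(m,x0,cams_):
    mm=[q for q in m if q[0] in cams_]
    f=lambda p:np.concatenate([proj(n,place(p,x,y+o*p[3],z))-uv for n,uv,x,y,z,o in mm])
    r=least_squares(f,x0);p=r.x.copy();p[2]=np.degrees(p[2]);print(cams_,p.round(2));print(r.fun.reshape(-1,2).round(1).tolist());return r.x
for c in(("top","scene"),("top",),("scene",)):
    s=run(st,[450,100,-.8,15],c);a=run(ax,[420,250,.2,0],c)
    print("hole near",place(s,-54,s[3],100).round(1),"grip",place(a,-27,0,50).round(1))
print(env.state()["ee_pos"],env.state()["ee_rot"])
E
python3 fit.py
```

```text
('top', 'scene') [562.38  49.37 -47.69  23.19]
[[-0.8, 0.8], [-0.3, 2.0], [1.6, 0.2], [-0.3, -0.2], [0.1, 0.2], [-0.9, -1.3], [0.8, -0.5], [1.4, -1.4], [0.6, 0.3], [0.6, 0.2]]
('top', 'scene') [528.24 265.97  12.33   0.  ]
[[-0.0, 0.2], [-0.1, 0.1], [-0.4, -0.4], [0.1, 0.2], [-0.5, 0.3], [0.5, 0.6]]
hole near [543.2 104.9 100. ] grip [501.9 260.2  50. ]
('top',) [564.36  50.05 -47.54  21.21]
[[-1.2, 0.1], [-0.6, 1.1], [1.2, -0.8], [0.1, -0.4], [0.4, -0.1]]
('top',) [528.1  265.49  12.51   0.  ]
[[0.0, 0.3], [0.1, 0.1], [-0.1, -0.4]]
hole near [543.6 104.2 100. ] grip [501.7 259.6  50. ]
('scene',) [559.75  47.82 -47.19  26.46]
[[-1.5, -0.0], [0.5, 0.4], [0.6, -0.8], [0.1, 0.2], [0.3, -0.1]]
('scene',) [528.75 267.39  11.95   0.  ]
[[0.2, -0.0], [-0.5, -0.1], [0.4, 0.1]]
hole near [542.5 105.4 100. ] grip [502.3 261.8  50. ]
[ 230.6006309  -526.51169855  224.55322607] [-1.79954363e+02 -9.35983837e-04  2.36510600e+01]
```

```bash
cat > go.py <<'E'
import numpy as np
from workcell import env
def rel(target,yaw,p=None,y0=None):
    s=env.state();p=s["ee_pos"] if p is None else np.array(p);y0=s["ee_rot"][2] if y0 is None else y0
    a=np.radians(y0);d=np.array(target,float)-p
    c,q=np.cos(a),np.sin(a)
    lin=np.array([c*d[0]+q*d[1],q*d[0]-c*d[1],-d[2]])/300
    t=-((yaw-y0+180)%360-180)/360
    print(lin.round(4).tolist(),round(t,4),"dist",np.linalg.norm(d).round(1))
E
python3 - <<'E'
from go import *
p=[230.68,-526.715,224.976]
rel((340,-130,300),100,p,23.65);rel((501.9,260,190),192.3,p,23.65)
E
```

```text
[0.8643, -1.0651, -0.2501] -0.2121 dist 418.3
[1.8801, -2.0395, 0.1166] -0.4685 dist 832.9
```

step_arm([
  [0.85,-1.0,-0.25],
  [0.85,-1.0,-0.25],
  [0.85,-1.0,-0.25],
  [0.85,-1.0,-0.25],
  [0.85,-1.0,-0.25],
  [0.85,-1.0,-0.25],
  [0.85,-1.0,-0.25],
  [0.85,-1.0,-0.25],
  [0.85,-1.0,-0.25],
], turn=[-0.21,-0.21,-0.21,-0.21,-0.21,-0.21,-0.21,-0.21,-0.21])

```text
time_s: 1.38
ee_pos: [343.6, -150.2, 299.7]
ee_rot: [-180.0, 0.0, 99.1]
force: [-0.6, -0.2, 0.2]
gripper_width: 91.2
gripper_force: 0.0
```

```bash
python3 - <<'E'
from go import *
s=env.state();print(s["time_s"],s["ee_pos"],s["ee_rot"],s["qpos"].round(1))
rel((501.9,260,190),192.3)
E
```

```text
1.375 [ 343.64554489 -150.21950091  299.68144473] [-1.79962487e+02  2.39748916e-02  9.91089772e+01] [-25.3  -2.8 104.2  -0.   78.6 -34.4]
[1.2666, 0.7373, 0.3656] -0.2589 dist 453.2
```

step_arm([
  [1.0,0.58,0.2],
  [1.0,0.58,0.2],
  [1.0,0.58,0.2],
  [1.0,0.58,0.2],
  [1.0,0.58,0.2],
  [1.0,0.58,0.2],
  [1.0,0.58,0.2],
  [1.0,0.58,0.2],
  [1.0,0.58,0.2],
  [1.0,0.58,0.2],
  [1.0,0.58,0.2],
], turn=[-0.259,-0.259,-0.259,-0.259,-0.259,-0.259,-0.259,-0.259,-0.259,-0.259,-0.259])

```text
time_s: 2.75
ee_pos: [467.8, 173.6, 239.6]
ee_rot: [-180.0, -0.0, -167.7]
force: [-0.3, 0.5, 0.4]
gripper_width: 91.5
gripper_force: 0.0
```

```bash
python3 - <<'E'
from go import *
from workcell import cams
import cv2
s=env.state();print(s["time_s"],s["ee_pos"],s["ee_rot"],s["qpos"].round(1))
rel((501.9,260,160),192.3)
f=cams.grab_frame("wrist");cv2.imwrite("pics/w1.png",f["color"]);print(f["fx"],f["cx"],f["cy"])
E
```

```text
2.75 [467.77694153 173.61095477 239.5889358 ] [-1.79983664e+02 -3.24099403e-02 -1.67736697e+02] [ 19.   10.9  97.7  -0.   71.4 -83.2]
[-0.1723, 0.2572, 0.2653] -0.0001 dist 122.3
319.9154457630258 317.95468536305 199.90780509685035
```

step_arm([
  [-0.17,0.257,0.265],
  [-0.17,0.257,0.265],
  [-0.17,0.257,0.265],
  [-0.17,0.257,0.265],
], turn=[0,0,0,0])

```text
time_s: 3.3
ee_pos: [500.6, 260.4, 160.6]
ee_rot: [-180.0, -0.0, -167.5]
force: [0.3, 0.3, -0.9]
gripper_width: 91.0
gripper_force: 0.0
```

```bash
python3 - <<'E'
from go import *
from workcell import cams
import cv2
s=env.state();print(s["time_s"],s["ee_pos"],s["ee_rot"])
f=cams.grab_frame("wrist");cv2.imwrite("pics/w2.png",f["color"])
E
```

```text
3.3 [500.56637294 260.40787423 160.57250344] [-1.79967522e+02 -1.82119053e-02 -1.67538433e+02]
```

View pics/w2.png

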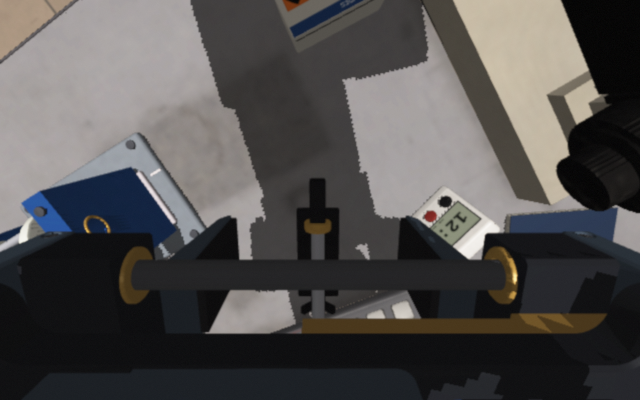

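The wrist view shows the handle end at (317,179) and the collar at (317,226), aligned with the tool. The near bearing's brass rim is partly visible around (97,225), and the base tick is at (155,172).

```bash
cat > wr.py <<'E'
from go import *
from workcell import cams
from scipy.spatial.transform import Rotation as Ro
def ray(f,ee,rot,uv,z):
    R=Ro.from_euler("xyz",rot,degrees=True).as_matrix();T=f["tool_from_camera"]
    d=R@T[:3,:3]@np.array([(uv[0]-f["cx"])/f["fx"],(uv[1]-f["cy"])/f["fy"],1]);o=ee+R@T[:3,3]
    return o+d*(z-o[2])/d[2]
E
python3 - <<'E'
from wr import *
ee=np.array([500.566,260.408,160.573]);rot=[-180,0,-167.54]
f=cams.grab_frame("wrist")
for uv,z in(((317,178.5),50),((317.5,226.5),54),((318,300),50),((97,225),100),((155,172),10)):print(uv,ray(f,ee,rot,uv,z).round(1))
a=np.radians(12.33);g=np.array([528.24,265.97]);u=np.array([np.cos(a),np.sin(a)])
print("exp handle end",g-46*u,"collar",g-4*u)
rel((501.9,260.2,42),192.4)
E
```

```text
(317, 178.5) [482.6 255.   50. ]
(317.5, 226.5) [523.8 264.5  54. ]
(318, 300) [597.2 281.2  50. ]
(97, 225) [541.6 104.  100. ]
(155, 172) [518.1  99.7  10. ]
exp handle end [483.30104069 256.1470709 ] collar [524.33226441 265.11583225]
[-0.0033, -0.0004, 0.3992] 0.0001 dist 119.8
```

step_arm([
  [-0.002,0.001,0.2],
  [-0.002,0.001,0.3],
  [-0.002,0.001,0.38],
  [-0.002,0.001,0.397],
  [-0.002,0.001,0.397],
], turn=[0,0,0,0,0])

```text
time_s: 4.03
ee_pos: [501.8, 261.0, 42.5]
ee_rot: [180.0, 0.1, -167.6]
force: [0.1, 0.1, 0.8]
gripper_width: 91.3
gripper_force: 0.0
```

step_arm([
  [0,0,0],
  [0,0,0],
  [0,0,0],
  [0,0,0],
  [0,0,0],
  [0,0,0],
  [0,0,0],
  [0,0,0],
  [0,0,0],
  [0,0,0],
], turn=[0,0,0,0,0,0,0,0,0,0], fingers=1, force=25)

```text
time_s: 5.28
ee_pos: [501.1, 260.6, 41.4]
ee_rot: [-179.9, -0.0, -167.5]
force: [0.6, -4.1, 1.6]
gripper_width: 13.6
gripper_force: 25.0
```

step_arm([
  [0,0,-0.05],
  [0,0,-0.1],
  [0,0,-0.2],
  [0,0,-0.3],
  [0,0,-0.37],
  [0,0,-0.37],
], turn=[0,0,0,0,0,0])

```text
time_s: 6.02
ee_pos: [502.2, 262.1, 155.0]
ee_rot: [179.9, 0.3, -167.5]
force: [-0.2, 1.0, -1.7]
gripper_width: 13.8
gripper_force: 25.0
```

```bash
python3 - <<'E'
from go import *
s=env.state();print(s["time_s"],s["ee_pos"],s["ee_rot"],s["force"],s["gripper_width"])
rel((423.4,235.2,150),132.5)
E
```

```text
6.025 [502.21885425 262.12024463 154.9770073 ] [ 179.90592224    0.31144707 -167.4966819 ] [-0.16381992  0.95411818 -1.72217929] 13.753254541140652
[0.2759, -0.0307, 0.0166] 0.1667 dist 83.4
```

step_arm([
  [0.05,-0.005,0],
  [0.1,-0.01,0],
  [0.15,-0.015,0],
  [0.2,-0.02,0],
  [0.25,-0.03,0],
  [0.276,-0.031,0.016],
  [0.276,-0.031,0.016],
  [0.276,-0.031,0.016],
  [0.276,-0.031,0.016],
], turn=[0.025,0.05,0.075,0.1,0.125,0.15,0.1667,0.1667,0.1667])

```text
time_s: 7.15
ee_pos: [422.1, 234.2, 147.2]
ee_rot: [-180.0, -0.0, 132.6]
force: [-0.3, 0.1, -0.9]
gripper_width: 13.8
gripper_force: 25.0
```

step_arm([
  [0,0,0.1],
  [0,0,0.17],
  [0,0,0.195],
  [0,0,0.195],
  [0,0,0.195],
], turn=[0,0,0,0,0])

```text
time_s: 7.78
ee_pos: [422.9, 234.5, 89.8]
ee_rot: [179.9, 0.0, 132.5]
force: [-0.2, 0.2, -0.5]
gripper_width: 13.8
gripper_force: 25.0
```

```bash
python3 - <<'E'
from go import *
from workcell import cams
import cv2
P=[]
for i in range(5):
    if i%2==0:
        f=cams.grab_frame("top")
    else: g=cams.grab_frame("scene")
    s=env.state();P.append(np.r_[s["ee_pos"],s["ee_rot"][2],s["force"]])
print(s["time_s"],np.mean(P,0).round(2),np.std(P,0).round(2))
a=cv2.resize(f["color"][130:250,270:430],None,fx=5,fy=5,interpolation=2)
cv2.imwrite("pics/t2.png",a);cv2.imwrite("pics/t2full.png",f["color"]);cv2.imwrite("pics/s2full.png",g["color"])
E
```

```text
8.025 [ 4.2267e+02  2.3442e+02  8.9690e+01  1.3249e+02  1.1000e-01  2.7000e-01
 -1.0400e+00] [0.14 0.08 0.14 0.   0.48 0.45 0.31]
```

View pics/t2.png

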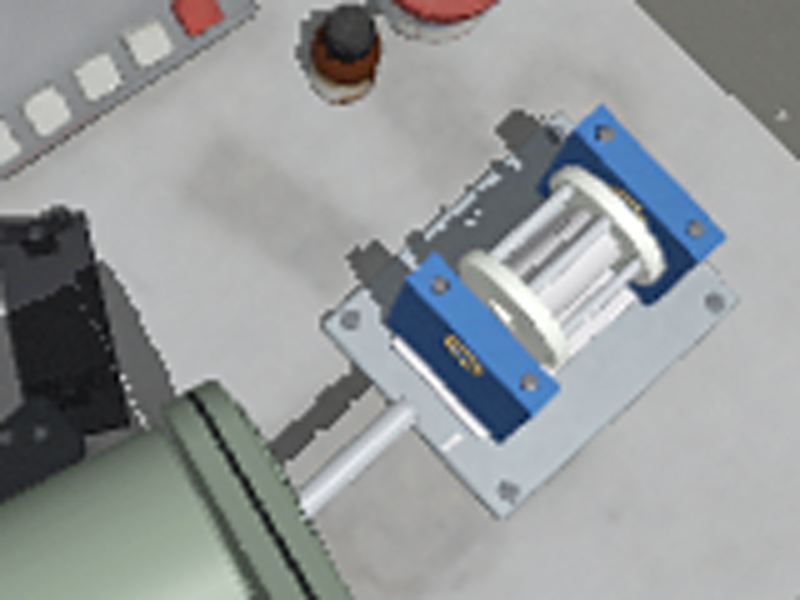

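The top view shows the nose at crop pixel (405,411). The near screws are at (440,286) and (529,382), and the far ones at (603,133) and (697,229). The shaft is parallel to the stand's axis. The scene view should give me the height.

```bash
python3 - <<'E'
import cv2
b=cv2.imread("pics/s2full.png");cv2.imwrite("pics/s2.png",cv2.resize(b[190:280,295:405],None,fx=6,fy=6,interpolation=2))
E
```

```text
(no output)
```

View pics/s2.png

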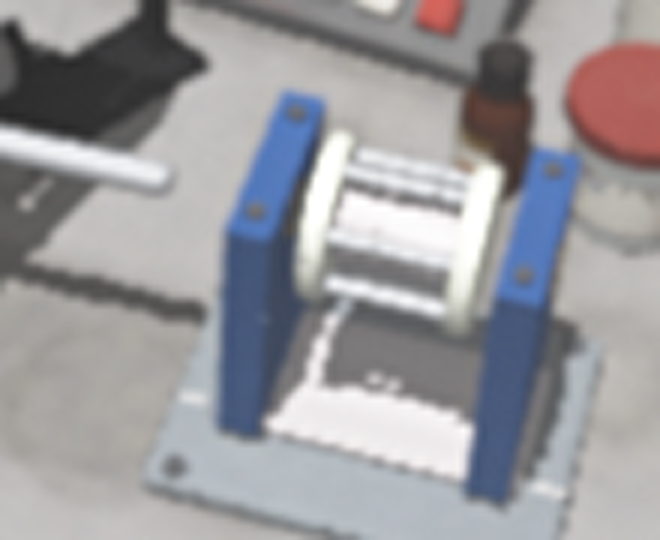

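The scene crop shows the nose at (168,178), the near screws at (297,113) and (256,211), and the far screws at (555,171) and (524,275).

```bash
cat > tri.py <<'E'
import numpy as np
from workcell import cams
F={n:cams.grab_frame(n) for n in("scene","top")}
T=lambda u,v:(270+(u+.5)/5-.5,130+(v+.5)/5-.5)
S=lambda u,v:(295+(u+.5)/6-.5,190+(v+.5)/6-.5)
def r(n,uv):
    f=F[n];E=f["extrinsics"];d=E[:3,:3]@np.array([(uv[0]-f["cx"])/f["fx"],(uv[1]-f["cy"])/f["fy"],1]);return E[:3,3],d/np.linalg.norm(d)
def tri(a,b):
    A=0;B=0
    for o,d in(r("top",a),r("scene",b)):
        M=np.eye(3)-np.outer(d,d);A=A+M;B=B+M@o
    return np.linalg.solve(A,B)
def at(n,uv,z):
    o,d=r(n,uv);return o+d*(z-o[2])/d[2]
E
python3 - <<'E'
from tri import *
Nt,Ns=T(405,411),S(168,178)
print("nose tri",tri(Nt,Ns),at("top",Nt,100),at("scene",Ns,100))
q=[]
for t,s in((T(440,286),S(297,113)),(T(529,382),S(256,211)),(T(603,133),S(555,171)),(T(697,229),S(524,275))):
    p=tri(t,s);print(p.round(1),at("top",t,120).round(1),at("scene",s,120).round(1));q.append([p,at("top",t,120),at("scene",s,120)])
q=np.array(q);m1=q[:2].mean(0);m2=q[2:].mean(0)
nose=[tri(Nt,Ns),at("top",Nt,100),at("scene",Ns,100)]
for k in range(3):
    d=(m2-m1)[k];L=np.linalg.norm(d[:2]);u=d[:2]/L;v=(nose[k]-m1[k])[:2]
    print("yaw",np.degrees(np.arctan2(u[1],u[0])),"L",L,"nose along from block centre",v@u,"lateral(+y)",-v[0]*u[1]+v[1]*u[0])
S0=at("top",T(315,495),100);n=at("top",Nt,100);print("shaft yaw",np.degrees(np.arctan2(*(n-S0)[[1,0]])))
E
```

```text
nose tri [520.55799345 128.55805694 100.55482619] [520.10584797 128.72215598 100.        ] [521.40252755 128.91036431 100.        ]
[566.9 116.3 121.4] [567.4 116.1 120. ] [567.5 117.6 120. ]
[528.7  81.8 121.6] [529.1  81.5 120. ] [529.3  83.1 120. ]
[630.4  49.5 119.5] [630.4  49.5 120. ] [629.8  49.2 120. ]
[590.3  13.4 121.9] [591.2  12.7 120. ] [591.   14.8 120. ]
yaw -47.22259479672451 L 92.11920707822193 nose along from block centre -40.12886778117493 lateral(+y) 0.04775750310344051
yaw -47.23983014862461 L 92.18662051244814 nose along from block centre -41.080348568668384 lateral(+y) -0.33428607777903707
yaw -47.79494850207945 L 92.29049339286948 nose along from block centre -39.274885187410966 lateral(+y) -0.8269003218700988
shaft yaw -46.9831909307197
```

step_arm([
  [-0.04,0.001,-0.004],
  [-0.07,0.001,-0.004],
  [-0.09,0.001,-0.004],
  [-0.095,0.001,-0.004],
  [-0.095,0.001,-0.004],
  [-0.095,0.001,-0.004],
], turn=[0,0,0,0,0,0])

```text
time_s: 8.88
ee_pos: [441.5, 213.5, 90.2]
ee_rot: [-180.0, -0.0, 132.5]
force: [0.0, -0.2, -1.8]
gripper_width: 13.7
gripper_force: 25.0
```

step_arm([
  [-0.005,0,0],
  [-0.01,0,0],
  [-0.01,0,0],
], turn=[0,0,0])

```text
time_s: 9.25
ee_pos: [443.8, 211.1, 90.2]
ee_rot: [180.0, 0.0, 132.5]
force: [0.5, 0.6, -0.7]
gripper_width: 13.7
gripper_force: 25.0
```

step_arm([
  [-0.005,0,0],
  [-0.01,0,0],
  [-0.01,0,0],
], turn=[0,0,0])

```text
time_s: 9.62
ee_pos: [446.0, 208.9, 90.3]
ee_rot: [180.0, 0.0, 132.5]
force: [0.5, -0.2, -1.0]
gripper_width: 13.5
gripper_force: 25.0
```

step_arm([
  [-0.004,0,0],
  [-0.008,0,0],
  [-0.008,0,0],
], turn=[0,0,0])

```text
time_s: 10.0
ee_pos: [447.5, 207.1, 90.2]
ee_rot: [180.0, 0.0, 132.5]
force: [1.4, 0.3, -0.9]
gripper_width: 13.7
gripper_force: 25.0
```

step_arm([
  [-0.004,0,0],
  [-0.008,0,0],
  [-0.008,0,0],
], turn=[0,0,0])

```text
time_s: 10.38
ee_pos: [449.1, 205.3, 90.2]
ee_rot: [180.0, 0.0, 132.5]
force: [0.3, 0.6, -0.5]
gripper_width: 13.8
gripper_force: 25.0
```

step_arm([
  [-0.004,0,0],
  [-0.008,0,0],
  [-0.012,0,0],
  [-0.012,0,0],
], turn=[0,0,0,0])

```text
time_s: 10.88
ee_pos: [451.6, 202.7, 90.2]
ee_rot: [180.0, 0.0, 132.5]
force: [1.0, 0.5, -0.6]
gripper_width: 13.9
gripper_force: 25.0
```

step_arm([
  [-0.01,0,0],
  [-0.02,0,0],
  [-0.03,0,0],
  [-0.04,0,0],
  [-0.05,0,0],
  [-0.05,0,0],
], turn=[0,0,0,0,0,0])

```text
time_s: 11.62
ee_pos: [461.9, 191.4, 90.2]
ee_rot: [180.0, 0.0, 132.5]
force: [1.0, -0.7, -1.3]
gripper_width: 14.0
gripper_force: 25.0
```

step_arm([
  [-0.01,0,0],
  [-0.02,0,0],
  [-0.03,0,0],
  [-0.04,0,0],
  [-0.05,0,0],
  [-0.06,0,0],
  [-0.07,0,0],
  [-0.08,0,0],
  [-0.08,0,0],
], turn=[0,0,0,0,0,0,0,0,0])

```text
time_s: 12.75
ee_pos: [478.1, 173.7, 90.2]
ee_rot: [180.0, 0.0, 132.5]
force: [1.7, 0.1, -0.5]
gripper_width: 13.8
gripper_force: 25.0
```

```bash
python3 - <<'E'
from go import *
from workcell import cams
import cv2
P=[]
for i in range(4):
    f=cams.grab_frame("top" if i%2 else "scene")
    s=env.state();P.append(np.r_[s["ee_pos"],s["ee_rot"],s["force"]])
    c=f["color"]; cv2.imwrite("pics/%s3.png"%("top" if i%2 else "scene"),cv2.resize(c[130:250,270:430] if i%2 else c[190:280,295:405],None,fx=5,fy=5,interpolation=2))
print(s["time_s"],np.mean(P,0).round(2))
E
```

```text
12.95 [ 4.7797e+02  1.7380e+02  9.0250e+01  1.7999e+02  3.0000e-02  1.3248e+02
  1.2100e+00 -3.0000e-02 -3.3000e-01]
```

step_arm([
  [-0.015,0,0],
  [-0.03,0,0],
  [-0.045,0,0],
  [-0.06,0,0],
  [-0.075,0,0],
  [-0.09,0,0],
  [-0.1,0,0],
  [-0.11,0,0],
  [-0.11,0,0],
], turn=[0,0,0,0,0,0,0,0,0])

```text
time_s: 14.08
ee_pos: [500.4, 149.4, 90.2]
ee_rot: [180.0, 0.0, 132.5]
force: [2.0, 1.3, -0.6]
gripper_width: 13.7
gripper_force: 25.0
```

step_arm([
  [-0.004,0,0],
  [-0.008,0,0],
  [-0.012,0,0],
  [-0.012,0,0],
], turn=[0,0,0,0])

```text
time_s: 14.58
ee_pos: [502.6, 147.0, 90.3]
ee_rot: [180.0, 0.0, 132.5]
force: [1.6, 2.3, -0.0]
gripper_width: 13.7
gripper_force: 25.0
```

step_arm([
  [-0.004,0,0],
  [-0.008,0,0],
  [-0.012,0,0],
  [-0.012,0,0],
], turn=[0,0,0,0])

```text
time_s: 15.08
ee_pos: [505.1, 144.3, 90.2]
ee_rot: [180.0, 0.0, 132.5]
force: [0.9, 2.5, 0.2]
gripper_width: 13.6
gripper_force: 25.0
```

step_arm([
  [-0.004,0,0],
  [-0.008,0,0],
  [-0.012,0,0],
  [-0.012,0,0],
], turn=[0,0,0,0])

```text
time_s: 15.58
ee_pos: [507.5, 141.6, 90.3]
ee_rot: [180.0, 0.0, 132.5]
force: [1.0, 2.8, 1.1]
gripper_width: 13.9
gripper_force: 25.0
```

step_arm([
  [-0.004,0.0015,0],
  [-0.008,0.0015,0],
  [-0.012,0.0015,0],
  [-0.012,0.0015,0],
], turn=[0,0,0,0])

```text
time_s: 16.08
ee_pos: [510.1, 139.1, 90.2]
ee_rot: [-180.0, 0.0, 132.5]
force: [-0.1, 1.6, 0.6]
gripper_width: 13.7
gripper_force: 25.0
```

step_arm([
  [-0.004,0,0],
  [-0.008,0,0],
  [-0.012,0,0],
  [-0.012,0,0],
], turn=[0,0,0,0])

```text
time_s: 16.58
ee_pos: [512.6, 136.4, 90.2]
ee_rot: [-180.0, 0.0, 132.5]
force: [0.5, 1.5, -0.5]
gripper_width: 13.9
gripper_force: 25.0
```

step_arm([
  [-0.004,0,0],
  [-0.008,0,0],
  [-0.012,0,0],
  [-0.016,0,0],
  [-0.016,0,0],
], turn=[0,0,0,0,0])

```text
time_s: 17.2
ee_pos: [515.8, 133.0, 90.2]
ee_rot: [-180.0, 0.0, 132.5]
force: [0.6, 0.4, 0.7]
gripper_width: 14.2
gripper_force: 25.0
```

step_arm([
  [-0.006,0,0],
  [-0.012,0,0],
  [-0.018,0,0],
  [-0.024,0,0],
  [-0.03,0,0],
  [-0.034,0,0],
  [-0.034,0,0],
], turn=[0,0,0,0,0,0,0])

```text
time_s: 18.08
ee_pos: [522.8, 125.5, 90.3]
ee_rot: [180.0, 0.0, 132.5]
force: [0.1, 0.4, 1.0]
gripper_width: 13.9
gripper_force: 25.0
```

step_arm([
  [-0.003,0,0],
  [-0.005,0,0],
  [-0.005,0,0],
], turn=[0,0,0])

```text
time_s: 18.45
ee_pos: [523.7, 124.5, 90.3]
ee_rot: [180.0, 0.0, 132.5]
force: [-0.1, 1.1, 1.5]
gripper_width: 13.8
gripper_force: 25.0
```

step_arm([
  [-0.002,0,0],
  [-0.003,0,0],
  [-0.003,0,0],
], turn=[0,0,0])

```text
time_s: 18.82
ee_pos: [524.1, 124.1, 90.3]
ee_rot: [180.0, -0.0, 132.5]
force: [-1.4, 2.6, 1.0]
gripper_width: 14.1
gripper_force: 25.0
```

step_arm([
  [-0.002,0,0],
  [-0.002,0,0],
  [-0.002,0,0],
], turn=[0,0,0])

```text
time_s: 19.2
ee_pos: [524.1, 124.0, 90.3]
ee_rot: [-180.0, -0.1, 132.5]
force: [-2.8, 4.8, 2.6]
gripper_width: 13.7
gripper_force: 25.0
```

step_arm([
  [-0.002,0,0],
  [-0.002,0,0],
  [-0.002,0,0],
], turn=[0,0,0])

```text
time_s: 19.58
ee_pos: [524.1, 124.0, 90.3]
ee_rot: [-180.0, -0.1, 132.4]
force: [-2.8, 5.0, 2.6]
gripper_width: 14.1
gripper_force: 25.0
```

step_arm([
  [0.002,0,0],
  [0.002,0,0],
  [0.002,0,0],
  [0.002,0,0],
  [0.002,0,0],
  [0.002,0,0],
  [0.002,0,0],
  [0.002,0,0],
], turn=[0,0,0,0,0,0,0,0], fingers=-0.3)

```text
time_s: 20.58
ee_pos: [524.7, 123.4, 90.2]
ee_rot: [-180.0, 0.0, 132.5]
force: [0.3, 0.3, -0.4]
gripper_width: 59.4
gripper_force: 0.0
```

step_arm([
  [0,0,-0.05],
  [0,0,-0.12],
  [0,0,-0.25],
  [0,0,-0.4],
  [0,0,-0.5],
  [0.2,0,-0.5],
  [0.4,0,-0.5],
  [0.5,0,-0.5],
  [0.5,0,-0.5],
], turn=[0,0,0,0,0,0,0,0,0])

```text
time_s: 21.7
ee_pos: [422.3, 235.2, 241.5]
ee_rot: [179.9, 0.0, 132.7]
force: [0.4, 0.1, 0.2]
gripper_width: 59.5
gripper_force: 0.0
```

```bash
python3 - <<'E'
from go import *
from workcell import cams
import cv2
a=cams.grab_frame("top")["color"][130:250,270:430];b=cams.grab_frame("scene")["color"][180:285,290:430]
print(env.state()["time_s"],env.state()["force"],env.state()["ee_pos"])
cv2.imwrite("pics/end.png",np.hstack([cv2.resize(a,(400,300),interpolation=2),cv2.resize(b,(400,300),interpolation=2)]))
E
```

```text
21.8 [1.06306145 0.1002415  0.08810072] [423.80551614 233.91622042 241.05597921]
```

View pics/end.png

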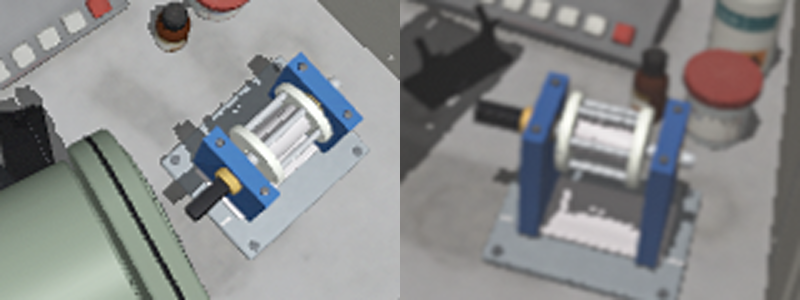

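The picture shows the collar against the near bearing, at (230,182) in the top half and (527,118) in the scene half. The nose stands out of the far block at (333,82) and (685,157), and the gripper is clear.

```bash
python3 -c "
from workcell import env
print(env.job_done())"
```

```text
the job is handed in; nothing more can be done
None
```

The axle is threaded through both bearings and the rotor, with its collar against the near bearing. It is released, the gripper is clear, and the job was handed in at about 22 s; the highest force read at the end of a move was about 6 N, and the hand-in returned no verdict.

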